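# Bolt the shoemaker's knife chest shut

### The job

Bolt the knife chest on the shoemaker's bench shut: press the red spring catch down with one fingertip and, while it is held down, push the yellow bolt tab with the other finger until the bolt is fully home in the keeper on the lid. Then let go so that the catch springs fully back up and locks the bolt, and leave the jar, the tin and the pliers where they are.

Things in the scene. Friction and masses are not known exactly. Their poses are not given: they have to be found in the camera images.
- chest: Fixed wooden knife chest, 250 (x) x 280 (y) x 75 mm high; origin at the centre of its underside on the bench, z up. Its +x is the way the bolt slides home: from the front deck (darker, robot's side, x < 0) to the pale lid (x > 0). Bolt line at y = -25 mm, catch plate along y = +25 mm: one finger on the plate, the other behind the tab, so the line between the fingers lies along the chest's y.
- tab_back (a point): Centre of the back face (pushed towards the chest's +x) of the bolt's upright yellow tab; moves with the bolt. Tab 10 mm thick (x), 30 wide (y), 14 to 58 mm above the chest's top; this point 36 mm above it, at the start at x = -67, y = -25 mm. Bolt bar and guides behind it reach at most 18 mm above the chest's top: a fingertip level with the pressed catch clears them by 8 mm.
- catch_top (a point): Centre of the level upper face of the red catch plate, 92 mm long (chest x = -110 to -18 mm), 34 mm wide (y = 8 to 42 mm); moves with the plate. 38 mm above the chest's top when up, 26 mm when pressed right down. A fingertip can slide along it while pressing.
- bolt (a joint): How far the bolt is slid towards the lid, m: 0 drawn back (start: 0 to 0.001), 0.036 fully home against its stop. About 2.5 N of friction, no spring. While the catch is up its teeth lock the bolt at 0, 0.036 and at the notches between (0.012, 0.024), with up to 2 mm of play.
- catch (a joint): How far the spring catch is pressed down, m: 0 up, 0.012 right down on its stop; the spring pushes up with about 2.5 N when up, 6.5 N when right down. The bolt is free only while this is more than about 0.006. If let go while a bolt tooth is over it, it stays about 0.006 down.
- keeper (a point): Centre of the steel keeper loop fixed on the lid (18 mm long in x, 30 mm wide), on the bolt line 9 mm above the chest's top, 20 mm in front (+x) of the chest's centre; its top is 20 mm above the chest's top. The bolt's nose ends inside it.
- nail_jar: Bystander: small glass jar with steel cap, 48 mm across, 50 mm high, standing on the lid, left (+y) of the keeper; origin at the centre of its underside.
- nail_tin: Bystander: flat round brass-coloured tin, 84 mm across, 28 mm high, on the bench beside the chest; origin at the centre of its underside.
- pliers: Bystander: pliers with orange handles, about 165 mm long along their own x, 60 mm wide and 16 mm high, lying on the bench beside the chest; origin on the bench under the pivot.

How it is judged:
On the way, in this order (a step that is already met when the one before it is completed fails the run):
1. a finger presses the catch down while the bolt is still drawn back (value of joint catch above 0.006 m and value of joint bolt below 0.005 m and contact force between the fingers and catch above 0.5 N), for 0.05 s.
2. the bolt is on its way home, pushed by a finger while a finger holds the catch down (value of joint bolt between 0.015 and 0.034 m and value of joint catch above 0.006 m and contact force between the fingers and catch above 0.5 N and contact force between the fingers and bolt above 0.2 N), for 0.05 s.
At the end, for the whole second after the job is handed in: The bolt is within 3 mm of fully home (joint above 0.033 m), the catch is back up to within 3 mm (joint below 0.003 m), and the three bystanders are within 20 mm of where they stood (value of joint bolt above 0.033 m and value of joint catch below 0.003 m and distance of each of nail_jar, nail_tin, pliers from where it was at the start of the episode below 0.02 m); the robot touches nothing.
It fails at once if the nail jar is shifted, lifted or knocked away (more than 20 mm) (distance of nail_jar from where it was at the start of the episode above 0.02 m).
It fails at once if the nail tin is shifted, lifted or knocked away (more than 20 mm) (distance of nail_tin from where it was at the start of the episode above 0.02 m).
It fails at once if the pliers is shifted, lifted or knocked away (more than 20 mm) (distance of pliers from where it was at the start of the episode above 0.02 m).
It also fails if it takes over 32 s, if anything falls off the work surface, if the arm or the gripper's body presses on something with over 40 N, if the wrist force passes 120 N, or if a joint passes its speed limit or range.

### The arm

A 6-joint arm with a two-finger parallel gripper is mounted at the origin on the work surface. World frame = base frame: x ahead of the robot, y to its left, z up, the work surface at z = 0. Lengths are in m, angles in rad, forces in N, time in s.
With the tool pointing down it reaches from about 0.425 to 0.95 m from the base axis. Payload 3.5 kg.
Tool frame: the origin (TCP) lies on the centre line of the jaws, within the pads' length; the fingertips stand 8 mm ahead of it and the grasp point (between the pads) lies 11 mm behind it; z points along the fingers, y is the line along which they close (so a half turn about z gives the same grasp; the last joint's range is limited). The gripper opens to 85 mm and grips with 20 to 120 N. Pads are 22 mm wide; open, the fingers measure 114 mm over their backs; the gripper's body (76 mm by 85 mm) begins 54 mm behind the grasp point. The pads swing forward as they close: fully open they stand 13 mm farther back than shut.
Start: joints at [1.065, 0.286, 1.577, -0, 1.279, -0.15], TCP at [0.235, 0.633, 0.239] pointing down, gripper open.
Joint ranges: [-2.77, 2.77], [-0.9, 2.22], [0.21, 2.48], [-1.53, 4.67], [0.24, 2.81], [-2.84, 2.84]. Speed limits (rad/s): [2.79, 2.79, 3.14, 3.14, 3.14, 3.14].

### API

Orientations are given as a unit quaternion [x, y, z, w].
In Python, from plant import ctrl gives the robot as it stands. The module is installed in compiled form; this text tells all that it offers.
- The arm moves only by the tool send_rows, never from a script. Its argument "steps" is a list of rows, each a list of 5 numbers: the shift along the tool's x, y, z in m, then the turn about the tool's z in degrees, then the opening, from -1 (shut) to 1 (fully open). A call has 1 to 12 rows; each row is the pose to reach, as a shift and turn from the pose commanded when the call began, along the tool's axes at that moment; what a row does not reach only later rows make up. A row lasts 1/10 s, in which the tool goes at most 50 mm and 8.59 degrees, less where a joint would pass 70% of its speed; a pose out of reach is approached as far as the arm can. A call with a gripper value outside its range is refused whole. The fingers move at their own pace and stop on an object; "squeeze" is the grip in N (left out, the last holds). Time passes only in rows, so rows that repeat a pose let the fingers close. It gives the time, the measured TCP pose, the force, the opening and the grip force at its end, in the units of the state.
- ctrl.get_state(): the state, without advancing time (a new reading comes with each control period).
- ctrl.read_camera(name): name is "side" or "top" or "wrist"; returns the picture (480x640x3 uint8, red, green, blue); there is no depth.
- ctrl.calibration(name): a dict with "intrinsics" (3x3 intrinsics, pixels), "extrinsics" (4x4, takes a point from world to camera coordinates); the wrist camera has in their place "tool_from_camera" (4x4, takes a point from camera to tool coordinates, whose origin is the TCP and whose axes are the flange's). Camera axes: x right, y up, looking along -z (the intrinsics and any distortion apply to the point x, -y, -z); pixel columns grow to the right and rows downward; lengths in m; the calibration is good to about 2 mm. A picture is of the moment at which its call begins: read the wrist's pose just before it. calibration takes no time and is no camera call.
- ctrl.sign_off(): hands the job in; it is judged then, once.
The state is a dict: "time": time; "qpos": joint angles; "dq": joint speeds; "joint_efforts": joint torques, N m; "eef_pos": TCP position; "tcp_rot": TCP orientation; "contact_force": force on the tool from outside, world axes, zero at the start; "wrist_torque": the same for the moment, N m; "opening": opening from 0.0 (shut) to 1.0 (fully open); "finger_force": force on a finger pad.
Only numpy, scipy, OpenCV 4.12 (cv2) and the standard library are available. Lean on these libraries where they do the work, as an engineer would, in place of code of your own. Each camera call takes 0.05 s, during which the arm holds its last target. There are 200 camera calls.

## Working session

There is one attempt and no reset: what is moved stays moved. The work goes in short steps, Python scripts to look and compute and a tool call to move; the robot and the scene stay as the last step left them, time stands still between calls to the robot, and variables do not carry over. Pictures are saved under pics/ and viewed, at most 10 in all, crops included, and the job is handed in when it is done.

Besides the shell and the picture viewer there is one more tool, called after ">>>" as name(argument=value, ...), one argument or row to a line, values as JSON. send_rows: Moves the arm, as the interface text tells. Its arguments: {"type":"object","properties":{"steps":{"type":"array","items":{"type":"array","items":{"type":"number"}}},"squeeze":{"type":"number"}},"required":["steps"]}

```bash
mkdir -p pics; python3 - <<'E'
from plant import ctrl
import cv2, numpy as np
np.set_printoptions(precision=4,suppress=True)
s=ctrl.get_state(); print({k:np.round(v,4) for k,v in s.items()})
for n in ("top","side"):
    im=ctrl.read_camera(n); cv2.imwrite(f"pics/{n}0.png",im[:,:,::-1])
    print(n,ctrl.calibration(n))
print(ctrl.calibration("wrist"))
E
```

```text
{'time': np.float64(0.0), 'qpos': array([ 1.065 ,  0.2872,  1.5782,  0.    ,  1.2785, -0.15  ]), 'dq': array([-0.0007,  0.001 ,  0.001 ,  0.0005,  0.0002, -0.0019]), 'joint_efforts': array([ -0.0007, -40.597 , -29.263 ,  -0.0001,   0.0057,  -0.    ]), 'eef_pos': array([0.2348, 0.6322, 0.2379]), 'tcp_rot': array([ 0.177 ,  0.9842, -0.0011, -0.0004]), 'contact_force': array([-0.3144, -0.8529,  1.0766]), 'wrist_torque': array([-0.006 , -0.0222, -0.0235]), 'finger_force': np.float64(0.0), 'opening': np.float64(0.9993)}
top {'intrinsics': array([[542.3815,   0.    , 313.3   ],
       [  0.    , 542.3815, 235.5054],
       [  0.    ,   0.    ,   1.    ]]), 'extrinsics': array([[-0.0161, -0.9999,  0.0047,  0.0659],
       [ 0.9877, -0.0151,  0.1558, -0.6155],
       [-0.1557,  0.0072,  0.9878, -1.2399],
       [ 0.    ,  0.    ,  0.    ,  1.    ]])}
side {'intrinsics': array([[514.6119,   0.    , 324.6457],
       [  0.    , 514.6119, 239.987 ],
       [  0.    ,   0.    ,   1.    ]]), 'extrinsics': array([[ 0.9962, -0.0865, -0.0055, -0.6072],
       [ 0.0647,  0.7001,  0.7111, -0.159 ],
       [-0.0577, -0.7088,  0.703 , -1.1655],
       [ 0.    ,  0.    ,  0.    ,  1.    ]])}
{'intrinsics': array([[374.7744,   0.    , 320.674 ],
       [  0.    , 374.7744, 240.9192],
       [  0.    ,   0.    ,   1.    ]]), 'tool_from_camera': array([[ 0.0001,  0.9611,  0.2763,  0.0695],
       [ 1.    , -0.0003,  0.0006, -0.0008],
       [ 0.0007,  0.2763, -0.9611, -0.1342],
       [ 0.    ,  0.    ,  0.    ,  1.    ]])}
```

View pics/top0.png

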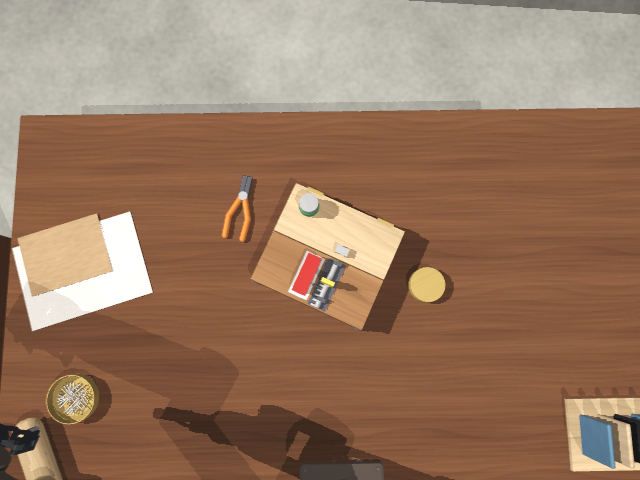

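View pics/side0.png

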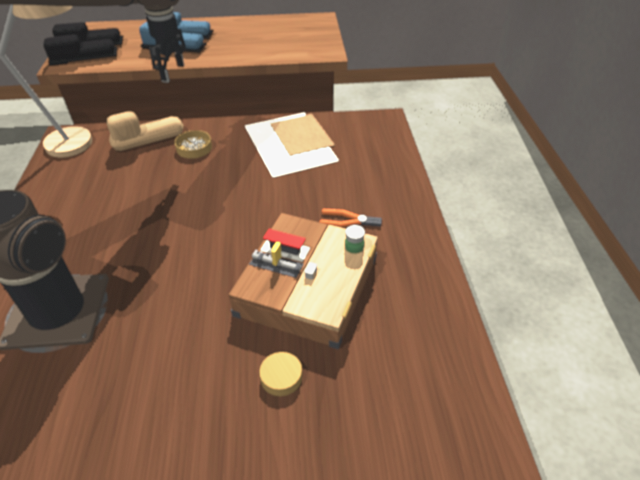

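Top view: the chest's top corners are near (296,183), (405,231), (362,330) and (252,280). The red plate is at (306,275), the yellow tab at (328,283), the jar at (309,204), the tin at (428,285) and the pliers at (240,208). The side view agrees: red plate at (285,240), tab at (276,253).

```bash
cat > h.py <<'E'
import cv2, numpy as np
from plant import ctrl
from scipy.spatial.transform import Rotation as R
np.set_printoptions(precision=4,suppress=True)
def cam(n,s=None):
    c=ctrl.calibration(n); K=c["intrinsics"]
    if n=="wrist":
        T=np.eye(4); T[:3,:3]=R.from_quat(s["tcp_rot"]).as_matrix(); T[:3,3]=s["eef_pos"]; M=T@c["tool_from_camera"]
    else: M=np.linalg.inv(c["extrinsics"])
    return K,M
def ray(KM,px,z):
    K,M=KM; d=np.linalg.inv(K)@[px[0],px[1],1]; d=M[:3,:3]@[d[0],-d[1],-d[2]]; o=M[:3,3]
    return o+d*(z-o[2])/d[2]
def proj(KM,p):
    K,M=KM; q=np.linalg.inv(M)@[*p,1]; u=K@[q[0],-q[1],-q[2]]; return u[:2]/u[2]
def blob(im,lo,hi,box=None):
    m=cv2.inRange(cv2.cvtColor(im,cv2.COLOR_RGB2HSV),lo,hi)
    if box: k=np.zeros_like(m); a,b,c,d=box; k[b:d,a:c]=255; m&=k
    cs=cv2.findContours(m,0,2)[0]; return max(cs,key=cv2.contourArea)
RED=((0,150,90),(6,255,255)); YEL=((24,150,100),(34,255,255))
def plate(im,KM,z,box=None):
    c=blob(im,*RED,box); w=np.array([ray(KM,p[0],z)[:2] for p in c],np.float32)
    return cv2.minAreaRect(w)
E
python3 - <<'E'
from h import *
for n,b in (("top",(240,170,410,340)),("side",(220,200,390,350))):
    im=cv2.imread(f"pics/{n}0.png")[:,:,::-1].copy(); KM=cam(n)
    print(n,"plate",plate(im,KM,.113,b))
    y=blob(im,*YEL,b); m=y.reshape(-1,2).mean(0); print("yel",m,cv2.boundingRect(y),ray(KM,m,.131))
KM=cam("top")
cs=[ray(KM,p,.075) for p in((296,183),(405,231),(362,330),(252,280))]
print(np.array(cs),np.mean(cs,0),[np.linalg.norm(cs[i]-cs[i-1]) for i in range(4)])
d=cs[0]-cs[3]+cs[1]-cs[2];print("yaw",np.degrees(np.arctan2(d[1],d[0])))
for p,z in(((309,204),.125),((428,285),.028),((240,208),.01)):print(ray(KM,p,z))
E
```

```text
top plate ((0.5203396081924438, 0.07327686995267868), (0.03168373927474022, 0.09019074589014053), 64.53668212890625)
yel [326.5 283.5] (321, 281, 12, 6) [0.4966 0.0297 0.131 ]
side plate ((0.5225615501403809, 0.07033054530620575), (0.03812035918235779, 0.09430211037397385), 63.67162322998047)Traceback (most recent call last):
  File "<stdin>", line 5, in <module>
  File "h.py", line 19, in blob
    cs=cv2.findContours(m,0,2)[0]; return max(cs,key=cv2.contourArea)
                                          ~~~^^^^^^^^^^^^^^^^^^^^^^^^
ValueError: max() iterable argument is empty
```

```bash
python3 - <<'E'
from h import *
KM=cam("top")
cs=[ray(KM,p,.075) for p in((296,183),(405,231),(362,330),(252,280))]
c=np.mean(cs,0);print(c,[np.linalg.norm(cs[i]-cs[i-1]) for i in range(4)])
d=cs[0]-cs[3]+cs[1]-cs[2];print("yaw",np.degrees(np.arctan2(d[1],d[0])))
for p,z in(((309,204),.125),((428,285),.028),((240,208),.01)):print(ray(KM,p,z))
yaw=np.radians(-25.); C=R.from_euler('z',yaw).as_matrix()
o=np.array([.521,.072,0])-C@[-.064,.025,0]; print("origin from plate",o)
s=ctrl.get_state(); T=R.from_quat(s["tcp_rot"]).as_matrix()
t=o+C@[-.09,0,0]+[0,0,.20]; print("target",t,"shift",T.T@(t-s["eef_pos"]),"tool y yaw",np.degrees(np.arctan2(T[1,1],T[0,1])))
E
```

```text
[0.5658 0.0216 0.075 ] [np.float64(0.24964058082183055), np.float64(0.27907265668410836), np.float64(0.24962706914600086), np.float64(0.27510059758954)]
yaw -24.9317482548028
[0.6763 0.0654 0.125 ]
[ 0.4962 -0.215   0.028 ]
[0.6938 0.2355 0.01  ]
origin from plate [0.5684 0.0223 0.    ]
target [0.4869 0.0603 0.2   ] shift [-0.4355 -0.4482  0.0389] tool y yaw 69.61282047018778
```

>>> send_rows(
  steps=[
    [-0.03,-0.03,0,0,0.1],
    [-0.06,-0.06,0,0.5,0.1],
    [-0.095,-0.095,0,1,0.1],
    [-0.13,-0.13,0,1.5,0.1],
    [-0.165,-0.165,0,2,0.1],
    [-0.2,-0.2,0,2.5,0.1],
    [-0.235,-0.235,0,3,0.1],
    [-0.27,-0.27,0,3.5,0.1],
    [-0.305,-0.305,0,4,0.1],
    [-0.34,-0.34,0,4.5,0.1],
    [-0.37,-0.37,0,4.5,0.1],
    [-0.4,-0.4,0,4.5,0.1],
  ],
)

```text
time: 1.3
eef_pos: [0.4709, 0.1165, 0.239]
tcp_rot: [0.216, 0.976, 0.0, -0.0]
contact_force: [0.7, 0.6, -0.3]
opening: 0.551
finger_force: 0.0
```

>>> send_rows(
  steps=[
    [-0.015,-0.02,0.02,0,0.1],
    [-0.03,-0.045,0.038,0,0.1],
    [-0.033,-0.047,0.038,0,0.1],
    [-0.033,-0.047,0.038,0,0.1],
    [-0.033,-0.047,0.038,0,0.1],
  ],
)

```text
time: 1.8
eef_pos: [0.4812, 0.0626, 0.2021]
tcp_rot: [0.215, 0.977, 0.0, 0.0]
contact_force: [0.5, 0.3, 0.5]
opening: 0.551
finger_force: 0.0
```

```bash
python3 - <<'E'
from h import *
s=ctrl.get_state(); im=ctrl.read_camera("wrist"); cv2.imwrite("pics/w1.png",im[:,:,::-1]); KM=cam("wrist",s)
print(s["time"],s["eef_pos"],s["contact_force"],s["opening"])
T=R.from_quat(s["tcp_rot"]).as_matrix(); print("tool y yaw",np.degrees(np.arctan2(T[1,1],T[0,1])))
try: print(plate(im,KM,.113)); print(blob(im,*YEL).reshape(-1,2).mean(0), cv2.minAreaRect(blob(im,*YEL)))
except Exception as e: print(e)
E
```

```text
1.8 [0.4812 0.0626 0.2021] [0.4555 0.2679 0.4787] 0.5513872553567439
tool y yaw 65.14034237296053
((0.5218292474746704, 0.0720919594168663), (0.03363639488816261, 0.09146533906459808), 64.83116912841797)
[ 57.9348 355.2319] ((60.519989013671875, 354.3600158691406), (66.80000305175781, 76.80000305175781), 53.13010025024414)
```

View pics/w1.png

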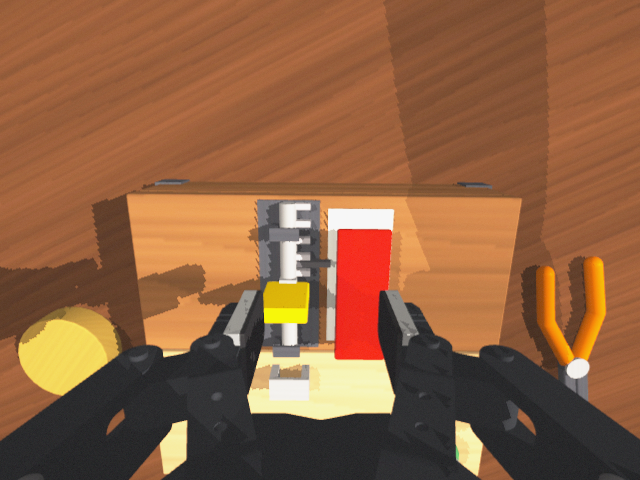

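The wrist view shows the red plate from (337,230) to (390,358), the tab top near (286,303), the keeper at (290,382) and the fingers on either side. The plate fit is 33.6 x 91.5 mm against a true 34 x 92. Next: tab check and start shift.

```bash
python3 - <<'E'
from h import *
s=ctrl.get_state(); im=cv2.imread("pics/w1.png")[:,:,::-1].copy(); KM=cam("wrist",s)
C=R.from_euler('z',-25.05,degrees=True).as_matrix(); o=np.array([.5218,.0721,0])-C@[-.064,.025,0]; print("o",o)
b=blob(im,*YEL,(250,260,330,340)); print(cv2.boundingRect(b))
print([proj(KM,o+C@[x,y,.133]) for x in(-.067,-.057) for y in(-.04,-.01)],proj(KM,o+C@[-.067,-.025,.111]))
print("tcp in chest",C.T@(s["eef_pos"]-o))
T=R.from_quat(s["tcp_rot"]).as_matrix()
for t in((-.088,0,.135),(-.042,0,.11)): print(T.T@(o+C@t-s["eef_pos"]))
E
```

```text
o [0.5692 0.0224 0.    ]
(263, 282, 46, 42)
[array([255.6661, 306.3312]), array([306.0898, 306.5165]), array([256.3966, 321.4749]), array([306.2003, 321.6552])] [284.3174 291.3785]
tcp in chest [-0.0968 -0.0006  0.2023]
[-0.0087  0.0005  0.0673]
[-0.0547  0.0003  0.0923]
```

Predicted tab edges agree with the seen ones to about 3 px (1-2 mm). Descending over the start point.

>>> send_rows(
  steps=[
    [-0.009,0.0005,0.02,0,0.1],
    [-0.009,0.0005,0.045,0,0.1],
    [-0.009,0.0005,0.065,0,0.1],
    [-0.009,0.0005,0.072,0,0.1],
    [-0.009,0.0005,0.072,0,0.1],
    [-0.009,0.0005,0.072,0,0.1],
  ],
)

```text
time: 2.45
eef_pos: [0.4901, 0.0591, 0.1306]
tcp_rot: [0.215, 0.977, 0.0, 0.001]
contact_force: [-0.3, -0.3, 0.2]
opening: 0.553
finger_force: 0.0
```

>>> send_rows(
  steps=[
    [0,0,0.003,0,0.1],
    [0,0,0.006,0,0.1],
    [0,0,0.009,0,0.1],
    [0,0,0.009,0,0.1],
    [0,0,0.009,0,0.1],
  ],
)

```text
time: 2.95
eef_pos: [0.4892, 0.0585, 0.1203]
tcp_rot: [0.216, 0.976, -0.0, -0.0]
contact_force: [0.5, -0.5, 1.4]
opening: 0.548
finger_force: 0.0
```

```bash
python3 - <<'E'
from h import *
s=ctrl.get_state(); im=ctrl.read_camera("side"); cv2.imwrite("pics/s2.png",cv2.resize(im[200:300,220:340,::-1],None,fx=5,fy=5))
print(s["time"],s["eef_pos"],s["contact_force"],s["wrist_torque"])
E
```

```text
2.95 [0.4892 0.0585 0.1203] [ 0.46   -0.4899  1.3673] [ 0.0156  0.0058 -0.0591]
```

View pics/s2.png

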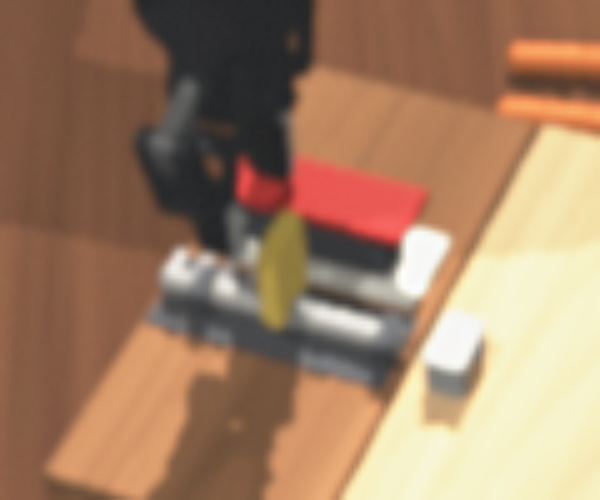

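In the crop, one finger is just above or touching the red plate's near end at (265,185). The other is behind the yellow tab at (280,270). Now pressing in small steps while watching the force.

>>> send_rows(
  steps=[
    [0,0,0.002,0,0.1],
    [0,0,0.004,0,0.1],
    [0,0,0.004,0,0.1],
    [0,0,0.004,0,0.1],
  ],
)

```text
time: 3.4
eef_pos: [0.4896, 0.0585, 0.1167]
tcp_rot: [0.215, 0.977, 0.0, 0.0]
contact_force: [-0.1, 0.4, 2.2]
opening: 0.552
finger_force: 1.3
```

>>> send_rows(
  steps=[
    [0,0,0.002,0,0.1],
    [0,0,0.004,0,0.1],
    [0,0,0.004,0,0.1],
    [0,0,0.004,0,0.1],
  ],
)

```text
time: 3.8
eef_pos: [0.4895, 0.0586, 0.1126]
tcp_rot: [0.215, 0.977, 0.0, 0.0]
contact_force: [-0.1, -0.4, 4.0]
opening: 0.55
finger_force: 2.0
```

>>> send_rows(
  steps=[
    [0,0,0.002,0,0.1],
    [0,0,0.004,0,0.1],
    [0,0,0.005,0,0.1],
    [0,0,0.005,0,0.1],
    [0,0,0.005,0,0.1],
  ],
)

```text
time: 4.3
eef_pos: [0.4896, 0.0586, 0.1076]
tcp_rot: [0.215, 0.977, 0.0, 0.0]
contact_force: [0.2, 0.3, 6.3]
opening: 0.551
finger_force: 2.8
```

```bash
python3 - <<'E'
from h import *
f=[]
for _ in range(5):
    ctrl.read_camera("side"); f.append(ctrl.get_state()["contact_force"])
print(np.mean(f,0),ctrl.get_state()["eef_pos"])
E
```

```text
[-0.433  -0.0185  5.4238] [0.4896 0.0586 0.1076]
```

About 8.8 mm pressed, by the spring force. Pushing towards the lid while holding it down.

>>> send_rows(
  steps=[
    [0,0,0.001,0,0.1],
    [-0.003,0,0.001,0,0.1],
    [-0.006,0,0.001,0,0.1],
    [-0.009,0,0.001,0,0.1],
    [-0.012,0,0.001,0,0.1],
    [-0.015,0,0.001,0,0.1],
    [-0.018,0,0.001,0,0.1],
    [-0.021,0,0.001,0,0.1],
    [-0.024,0,0.001,0,0.1],
    [-0.027,0,0.001,0,0.1],
    [-0.03,0,0.001,0,0.1],
  ],
)

```text
time: 5.65
eef_pos: [0.5122, 0.0481, 0.1064]
tcp_rot: [0.215, 0.977, 0.001, -0.007]
contact_force: [-14.0, 5.7, 16.4]
opening: 0.548
finger_force: 9.3
```

```bash
python3 - <<'E'
from h import *
f=[]
for _ in range(4):
    im=ctrl.read_camera("side"); f.append(ctrl.get_state()["contact_force"])
s=ctrl.get_state(); C=R.from_euler('z',-25.05,degrees=True).as_matrix()
print(C.T@np.mean(f,0),s["eef_pos"],C.T@(s["eef_pos"]-[.5692,.0224,0]))
cv2.imwrite("pics/s3.png",cv2.resize(im[200:300,220:340,::-1],None,fx=5,fy=5))
E
```

```text
[-13.3575  -0.6457  15.4639] [0.5128 0.0478 0.1064] [-0.0618 -0.0009  0.1064]
```

View pics/s3.png

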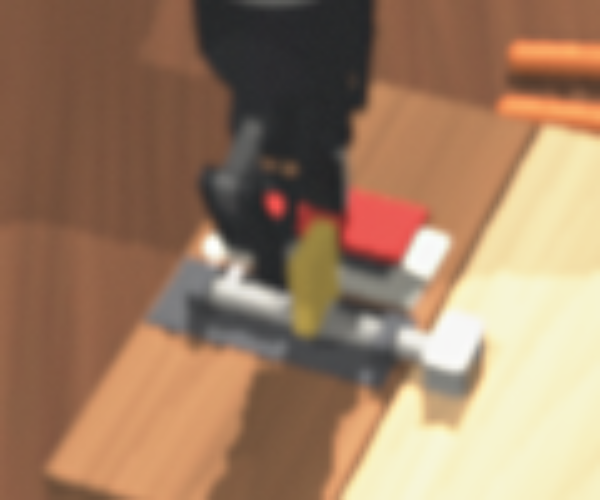

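Compared with the previous crop, the plate is about 4-5 px lower, so fully down. The tab base has moved from (272,320) to (305,330), and the bolt nose is at the keeper (425,345). The 15 N down force suggests I am pressing on the stop and dragging by friction, so I ease up 1.5 mm.

>>> send_rows(
  steps=[
    [0,0,-0.001,0,0.1],
    [0,0,-0.0015,0,0.1],
    [0,0,-0.0015,0,0.1],
  ],
)

```text
time: 6.15
eef_pos: [0.513, 0.0476, 0.1065]
tcp_rot: [0.215, 0.977, 0.001, -0.005]
contact_force: [-8.0, 4.3, 6.6]
opening: 0.553
finger_force: 5.2
```

```bash
cat > st.py <<'E'
from h import *
f=[]
for _ in range(4):
    im=ctrl.read_camera("side"); f.append(ctrl.get_state()["contact_force"])
s=ctrl.get_state(); C=R.from_euler('z',-25.05,degrees=True).as_matrix()
b=blob(im,(22,100,50),(36,255,255),(270,230,300,275)).reshape(-1,2)
print(s["time"],"F chest",C.T@np.mean(f,0),"tcp chest",C.T@(s["eef_pos"]-[.5692,.0224,0]),"tab px",b.min(0),b.max(0),b.mean(0))
c=ctrl.get_state(); T=R.from_quat(s["tcp_rot"]).as_matrix(); print("tool z",C.T@T[:,2])
E
python3 st.py
```

```text
6.35 F chest [-8.208   0.74    7.3671] tcp chest [-0.0615 -0.0009  0.1065] tab px [277 245] [287 266] [282.5769 254.8077]
tool z [-0.0102 -0.0008 -0.9999]
```

That confirms it: z stayed at 0.1065 while the force fell, so the plate is on its stop. Continuing to push.

>>> send_rows(
  steps=[
    [-0.002,0,-0.0003,0,0.1],
    [-0.004,0,-0.0005,0,0.1],
    [-0.006,0,-0.0005,0,0.1],
    [-0.008,0,-0.0005,0,0.1],
    [-0.01,0,-0.0005,0,0.1],
    [-0.012,0,-0.0005,0,0.1],
    [-0.012,0,-0.0005,0,0.1],
  ],
)

```text
time: 7.05
eef_pos: [0.5241, 0.0424, 0.1065]
tcp_rot: [0.215, 0.976, 0.001, -0.005]
contact_force: [-6.1, 3.1, 4.6]
opening: 0.55
finger_force: 4.1
```

```bash
python3 st.py
```

```text
7.25 F chest [-6.5469  0.745   4.5753] tcp chest [-0.0493 -0.001   0.1065] tab px [282 247] [292 268] [286.84 256.4 ]
tool z [-0.0093 -0.001  -1.    ]
```

>>> send_rows(
  steps=[
    [-0.002,0,0,0,0.1],
    [-0.004,0,0,0,0.1],
    [-0.006,0,0,0,0.1],
    [-0.008,0,0,0,0.1],
    [-0.009,0,0,0,0.1],
    [-0.009,0,0,0,0.1],
  ],
)

```text
time: 7.85
eef_pos: [0.5306, 0.0393, 0.1065]
tcp_rot: [0.216, 0.976, 0.001, -0.008]
contact_force: [-10.7, 4.5, 9.4]
opening: 0.549
finger_force: 8.0
```

```bash
python3 st.py
```

```text
8.05 F chest [-12.6656  -0.1625   9.351 ] tcp chest [-0.0421 -0.0011  0.1065] tab px [285 248] [295 269] [290.3462 258.0769]
tool z [-0.0146 -0.0017 -0.9999]
```

>>> send_rows(
  steps=[
    [-0.001,0,0,0,0.1],
    [-0.002,0,0,0,0.1],
    [-0.003,0,0,0,0.1],
    [-0.003,0,0,0,0.1],
  ],
)

```text
time: 8.45
eef_pos: [0.5306, 0.0393, 0.1065]
tcp_rot: [0.216, 0.976, 0.001, -0.012]
contact_force: [-20.6, 8.4, 16.6]
opening: 0.551
finger_force: 13.3
```

```bash
python3 st.py; python3 - <<'E'
import cv2
from plant import ctrl
im=ctrl.read_camera("side"); cv2.imwrite("pics/s4.png",cv2.resize(im[200:300,220:340,::-1],None,fx=5,fy=5))
E
```

```text
8.65 F chest [-21.2563  -0.4735  16.0519] tcp chest [-0.0421 -0.001   0.1065] tab px [285 248] [295 269] [290.7333 257.0667]
tool z [-0.023  -0.0027 -0.9997]
```

View pics/s4.png

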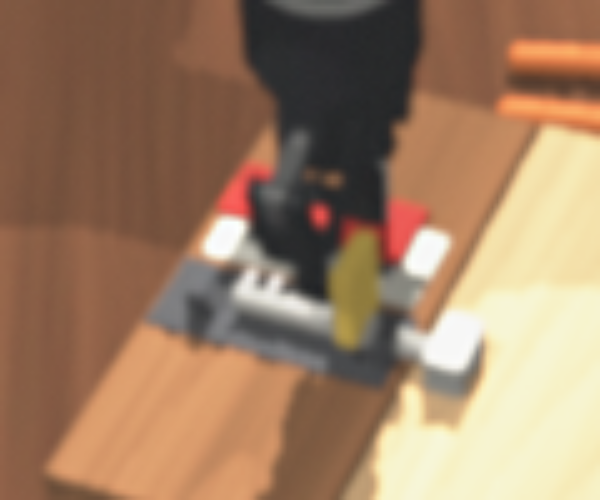

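Rock solid at TCP x = -42.1 mm with 21 N, exactly where fully home was predicted. The crop shows the tab near the lid at (355,290) and the nose in the keeper (450,345). Unload, then lift.

>>> send_rows(
  steps=[
    [0.002,0,0,0,0.1],
    [0.004,0,0,0,0.1],
    [0.006,0,0,0,0.1],
    [0.007,0,-0.003,0,0.1],
    [0.008,0,-0.008,0,0.1],
    [0.009,0,-0.016,0,0.1],
    [0.01,0,-0.03,0,0.1],
    [0.01,0,-0.06,0,0.1],
    [0.01,0,-0.1,0,0.1],
    [0.02,0,-0.13,0,0.1],
    [0.02,0,-0.13,0,0.1],
  ],
)

```text
time: 9.8
eef_pos: [0.5225, 0.0441, 0.2451]
tcp_rot: [0.215, 0.977, 0.001, 0.006]
contact_force: [0.2, -0.2, 0.6]
opening: 0.55
finger_force: 0.0
```

```bash
python3 st.py; python3 - <<'E'
from h import *
C=R.from_euler('z',-25.05,degrees=True).as_matrix();o=np.array([.5692,.0224,0])
s=ctrl.get_state(); im=ctrl.read_camera("wrist"); KM=cam("wrist",s)
cv2.imwrite("pics/w2.png",im[:,:,::-1]); print(plate(im,KM,.113))
print("tab top predicted for home",[proj(KM,o+C@[x,-.025,.133]) for x in(-.031,-.021)])
b=blob(im,*YEL,(200,200,360,420)); print(cv2.boundingRect(b))
E
```

```text
10.0 F chest [-0.2001 -0.7236 -0.6984] tcp chest [-0.0543 -0.0013  0.2371] tab px [286 246] [295 269] [290.3793 256.5172]
tool z [-0.0019 -0.0008 -1.    ]
((0.5221745371818542, 0.0715491846203804), (0.033842332661151886, 0.09069649875164032), 64.71435546875)
tab top predicted for home [array([287.2302, 275.3814]), array([287.5456, 289.0078])]
(266, 257, 45, 33)
```

View pics/w2.png

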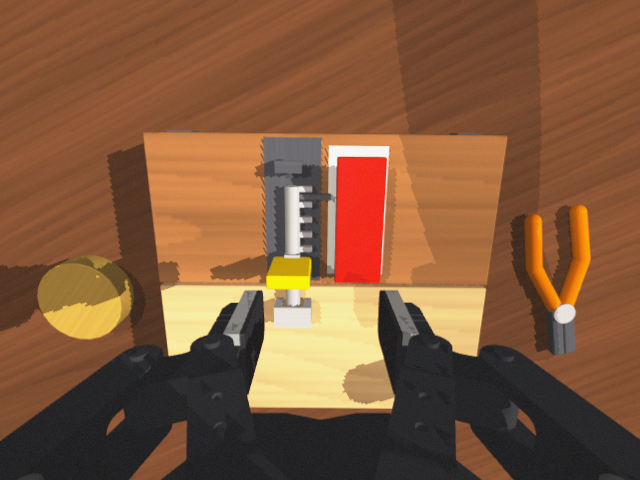

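The wrist view shows the tab top at rows 257-290, as predicted for home (its far edge 289-290), the nose in the keeper at (293,315), and the tin and pliers in place. I check the catch height from the side view against the start.

```bash
python3 - <<'E'
from h import *
a=cv2.imread("pics/side0.png")[:,:,::-1].copy(); b=ctrl.read_camera("side"); B=(220,200,390,350)
for im in(a,b):
    print(plate(im,cam("side"),.113,B)); c=blob(im,*RED,B); print(cv2.boundingRect(c),c.reshape(-1,2).max(0))
K=cam("side"); print("1 mm z ->",proj(K,(.522,.072,.113))-proj(K,(.522,.072,.112)))
a=cv2.imread("pics/top0.png")[:,:,::-1]; t=ctrl.read_camera("top")
for x,y in((309,204),(428,285),(240,208)): print(np.abs(a[y-25:y+25,x-25:x+25].astype(int)-t[y-25:y+25,x-25:x+25]).mean())
E
```

```text
((0.5225615501403809, 0.07033054530620575), (0.03812035918235779, 0.09430211037397385), 63.67162322998047)
(263, 228, 42, 21) [304 248]
((0.5225582122802734, 0.07036051154136658), (0.03864471986889839, 0.09437622129917145), 63.82212829589844)
(263, 228, 42, 21) [304 248]
1 mm z -> [-0.0274 -0.3148]
10.7224
16.790666666666667
7.862
```

The catch plate sits exactly as at the start, so it is fully up and the bolt is home. Nothing went near the bystanders. Handing in.

```bash
python3 -c "
from plant import ctrl
print(ctrl.sign_off())"
```

```text
the job is handed in; nothing more can be done
None
```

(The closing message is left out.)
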